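Line clearance: sort leftover packaging components into their trays

ROBOT

A 6-joint arm with a two-finger parallel gripper is mounted at the origin on the work surface. World frame = base frame: x ahead of the robot, y to its left, z up, the work surface at z = 0. Lengths are in m, angles in rad, forces in N, time in s.
With the tool pointing down it reaches from about 0.35 to 0.775 m from the base axis. Payload 5.5 kg.
Tool frame: the origin (TCP) lies on the centre line of the jaws, within the pads' length; the fingertips stand 19 mm ahead of it and the grasp point (between the pads) is the TCP; z points along the fingers, y is the direction in which the jaws open and shut (so a half turn about z gives the same grasp; the last joint's range is limited). The gripper opens to 85 mm and grips with 20 to 120 N. Pads are 22 mm wide; open, the fingers measure 114 mm over their backs; the gripper's body (76 mm by 85 mm) begins 54 mm behind the grasp point. The pads swing forward as they close: fully open they stand 13 mm farther back than shut.
Start: joints at [1.023, 0.313, 0.046, 1.304, 0, 1.431], TCP at [0.228, 0.528, 0.25] pointing down, gripper open.
Joint ranges: [-2.76, 2.76], [-0.86, 1.69], [-1.03, 1.26], [-2.2, 2.34], [-1.47, 1.5], [-3.14, 3.14]. Speed limits (rad/s): [2.57, 2.57, 3.14, 3.14, 3.14, 3.14].

INTERFACE

Orientations are given as a unit quaternion [w, x, y, z].
In Python, from plant import arm, kin, snapshot gives the robot as it stands. Calls block until the motion is done:
- arm.reach(position, orientation): joint-space move of the TCP to a pose.
- arm.movel(position, orientation=None, v=0.15, threshold=None): straight line of the TCP; orientation=None keeps the orientation; v is the mean speed in m/s. With threshold (N) it stops when the force on the tool has changed by that much, and returns True; else False.
- arm.set_joints(angles): joint-space move.
- arm.gripper_to(opening): finger opening in m; the grip force is fixed at half the most; returns when the fingers have stopped.
- arm.hold(seconds).
- kin.ik(position, orientation): joint angles nearest the present ones, or None.
- snapshot(name): name is "scene" or "top" or "wrist"; returns a dict with "image" (384x512x3 uint8, red, green, blue), "range_z" (384x512 float32, m along the optical axis (not along the pixel's ray), 0 where there is no reading), "fx", "fy", "cx", "cy" (pixels), "world_to_cam" (4x4, takes a point from world to camera coordinates); the wrist camera has in their place "mount" (4x4, takes a point from camera to tool coordinates, whose origin is the TCP and whose axes are the flange's). Camera axes: x right, y down, z forward; pixel columns grow to the right and rows downward; lengths in m; the calibration is good to about 2 mm. The wrist camera is an equidistant fisheye: a pixel r from the principal point sees the ray r / f radians off the axis. A picture is of the moment at which its call begins: read the wrist's pose just before it.
A pose or a line that the arm cannot do raises arm.PlanningError and nothing moves.
- arm.close_job(): hands the job in, once; it reports no verdict.
Readings, each from a call of its own:
- arm.current_time_s(): time.
- arm.current_joint_positions(): joint angles.
- arm.current_joint_velocities(): joint speeds.
- arm.current_effort(): joint torques, N m.
- arm.current_ee_pos(): TCP position.
- arm.current_tcp_rot(): TCP orientation.
- arm.current_wrist_force(): force on the tool from outside, world axes, zero at the start.
- arm.current_moment(): the same for the moment, N m.
- arm.current_opening(): finger opening in m.
Only numpy, scipy, OpenCV 4.12 (cv2) and the standard library are available. Lean on these libraries where they do the work, as an engineer would, in place of code of your own. Each camera call takes 0.05 s, during which the arm holds its last target. There are 200 camera calls.

TASK

Clear the leftovers of the packing run off the bench: put the white cap, the blue cap, the syringe and the vial each into the empty bay of the tray that already holds its own kind. Set each one down on the bay's floor without dropping it: the caps flat with their tops up, the vial upright, the syringe lying lengthwise. Leave the steel tally counter and the green gel bottle standing where they are.

Things in the scene. Friction and masses are not known exactly. Their poses are not given: they have to be found in the camera images.
- white_cap: Loose white screw cap, opening down, round with a knurled skirt: 46 mm across, 22 mm high, about 18 g. Origin: centre of its underside; z up. Stands on the open bench between robot and trays.
- blue_cap: Loose blue screw cap, opening down, otherwise the same: 46 mm across, 22 mm high, about 18 g. Origin: centre of its underside; z up.
- syringe: Loose oral syringe lying on the bench: white barrel with black marks, blue plunger, about 20 g. Origin: underside, below mid-barrel; x along it to the nozzle, z up. Barrel 18 mm thick (axis 9 mm up), x -40 to 40 mm; nozzle to x 54; finger flange 34 mm wide, 18 mm high at x -40 (stops rolling); plunger and thumb disc to x -61.5. Grip across the barrel at the origin.
- vial: Loose amber glass vial standing upright, with a paper label, a silver crimp and a white flip-off top: body 30 mm across up to 40 mm height, crimp 21 mm across, 58 mm high in all, about 50 g. Origin: centre of its underside; z up.
- white_cap_tray: White tray with grey floor, fixed, 180 mm (x) by 120 mm (y); floor 3 mm thick; walls and rib 3 mm thick, 14 mm high. Origin: centre of the underside; x lengthwise, away from the robot. The far bay holds three white caps (fixed, tops at z 25 mm). The empty near bay spans x -87 to -11 mm and y -57 to 57 mm; its centre is at (-49, 0). Fingers have most room closing along tray y.
- blue_cap_tray: White tray with grey floor, fixed, 180 mm (x) by 120 mm (y); floor 3 mm thick; walls and rib 3 mm thick, 14 mm high. Origin: centre of the underside; x lengthwise, away from the robot. The far bay holds three blue caps (fixed, tops at z 25 mm). The empty near bay spans x -87 to -11 mm and y -57 to 57 mm; its centre is at (-49, 0). Fingers have most room closing along tray y.
- syringe_tray: White tray with grey floor, fixed, 180 mm (x) by 120 mm (y); floor 3 mm thick; walls and rib 3 mm thick, 14 mm high. Origin: centre of the underside; x lengthwise, away from the robot. The narrow lane, y 18 to 57 mm, holds a syringe (fixed). The empty wide lane spans y -57 to 15 mm and x -87 to 87 mm; its centre is at (0, -21). The syringe lies in it lengthwise, nozzle either way.
- vial_tray: White tray with grey floor, fixed, 180 mm (x) by 120 mm (y); floor 3 mm thick; walls and rib 3 mm thick, 14 mm high. Origin: centre of the underside; x lengthwise, away from the robot. The far bay holds five upright vials (fixed, tops at z 61 mm). The empty near bay spans x -87 to -25 mm and y -57 to 57 mm; its centre is at (-56, 0). Fingers have most room closing along tray y.
- tally_counter: Bystander, to be left alone: loose round steel tally counter lying face up among the things, 46 mm across, 21 mm high, a thumb button standing out 8 mm at +x and a knob 4 mm at +y. Origin: centre of its underside.
- gel_bottle: Bystander, to be left alone: loose upright green bottle with a paper label and a white cap, 36 mm across, 90 mm high. Origin: centre of its underside.

How it is judged:
At the end, for the whole second after the job is handed in: Each thing rests, at rest, on the floor of the empty bay of its own kind's tray, wholly between the walls (underside under 6 mm above the bench): caps and vial upright within 7 degrees, syringe flat and lengthwise within 20 degrees. Counter and gel bottle within 20 mm of their starts (x of white_cap in the frame of white_cap_tray between -0.0655 and -0.0325 m and y of white_cap in the frame of white_cap_tray between -0.0355 and 0.0355 m and z of white_cap in the frame of white_cap_tray between 0 and 0.006 m and angle between each of white_cap, blue_cap, vial, syringe's own z axis and vertical below 0.12 rad and linear speed of each of white_cap, blue_cap, vial, syringe below 0.01 m/s and angular speed of each of white_cap, blue_cap, vial, syringe below 0.1 rad/s and x of blue_cap in the frame of blue_cap_tray between -0.0655 and -0.0325 m and y of blue_cap in the frame of blue_cap_tray between -0.0355 and 0.0355 m and z of blue_cap in the frame of blue_cap_tray between 0 and 0.006 m and x of vial in the frame of vial_tray between -0.0735 and -0.0385 m and y of vial in the frame of vial_tray between -0.0435 and 0.0435 m and z of vial in the frame of vial_tray between 0 and 0.006 m and x of syringe in the frame of syringe_tray between -0.035 and 0.035 m and y of syringe in the frame of syringe_tray between -0.049 and 0.007 m and z of syringe in the frame of syringe_tray between 0 and 0.006 m and angle between the x axis of syringe and the x axis of syringe_tray, either way round below 0.35 rad and distance of each of tally_counter, gel_bottle from where it was at the start of the episode below 0.02 m); the robot touches nothing.
It fails at once if the tally counter was shifted more than 20 mm or tipped (distance of tally_counter from where it was at the start of the episode above 0.02 m or angle between tally_counter's own z axis and vertical above 0.35 rad).
It fails at once if the green gel bottle was shifted more than 20 mm or tipped (distance of gel_bottle from where it was at the start of the episode above 0.02 m or angle between gel_bottle's own z axis and vertical above 0.35 rad).
It fails at once if a cap was dropped or thrown: moving unheld more than 30 mm above the table ((height (world z) of white_cap above 0.03 m and contact force between the fingers and white_cap below 0.01 N and linear speed of white_cap above 0.25 m/s) or (height (world z) of blue_cap above 0.03 m and contact force between the fingers and blue_cap below 0.01 N and linear speed of blue_cap above 0.25 m/s)).
It fails at once if the syringe was dropped or thrown: moving unheld more than 30 mm above the table (height (world z) of syringe above 0.03 m and contact force between the fingers and syringe below 0.01 N and linear speed of syringe above 0.25 m/s).
It fails at once if the vial was dropped or thrown: moving unheld more than 30 mm above the table (height (world z) of vial above 0.03 m and contact force between the fingers and vial below 0.01 N and linear speed of vial above 0.25 m/s).
It also fails if it takes over 99 s, if anything falls off the work surface, if the arm or the gripper's body presses on something with over 40 N, if the wrist force passes 120 N, or if a joint passes its speed limit or range.

## Working session

There is one attempt and no reset: what is moved stays moved. The work goes in short steps, each a Python script; the robot and the scene stay as the last script left them, time stands still between calls to the robot, and variables do not carry over. Pictures are saved under pics/ and viewed, about 12 in all and at most 16, crops included, and the job is handed in when it is done.

```bash
ls; mkdir -p pics; python3 - <<'E'
from plant import arm, kin, snapshot
import cv2, numpy as np, pickle
for n in ("scene","top"):
    s=snapshot(n); cv2.imwrite(f"pics/{n}0.png",cv2.resize(s["image"][:,:,::-1],(800,600),interpolation=cv2.INTER_CUBIC))
    pickle.dump(s,open(f"{n}0.pkl","wb"))
    print(n,s["fx"],s["fy"],s["cx"],s["cy"],np.round(s["world_to_cam"],3).tolist(),(s["range_z"]>0).mean())
print(arm.current_time_s(),arm.current_tcp_rot(),arm.current_opening())
E
```

```text
pics
scene 361.96852581315835 361.96852581315835 258.2838944882469 203.3908230884169 [[-0.887, 0.461, 0.006, 0.486], [0.344, 0.668, -0.66, -0.162], [-0.308, -0.583, -0.752, 0.992], [0.0, 0.0, 0.0, 1.0]] 0.9962514241536459
top 496.0439761592384 496.0439761592384 249.01514065961794 184.57008378895273 [[-0.024, -1.0, 0.004, 0.001], [-0.999, 0.024, -0.049, 0.516], [0.049, -0.005, -0.999, 1.159], [0.0, 0.0, 0.0, 1.0]] 0.9959055582682291
0.1 [-2.73612490e-04  2.02512288e-01  9.79279380e-01 -7.71329485e-04] 0.08578480887553341
```

View pics/scene0.png

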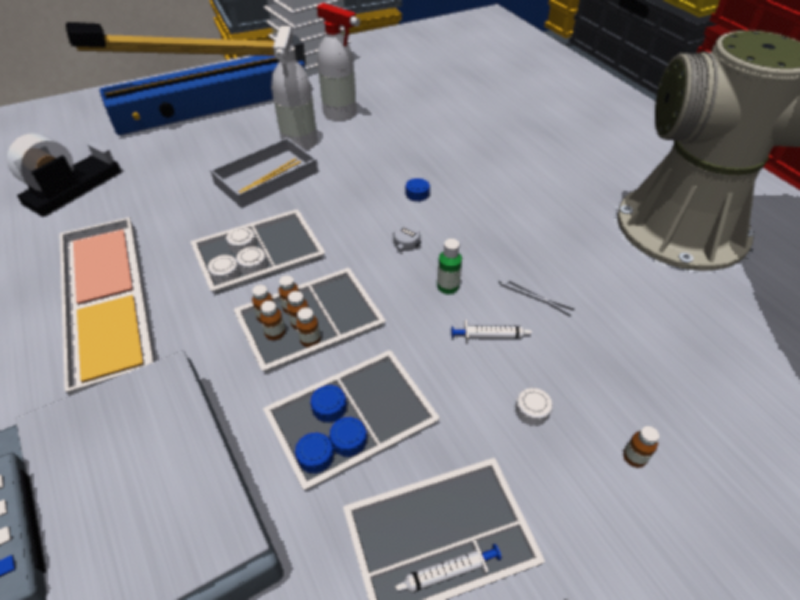

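View pics/top0.png

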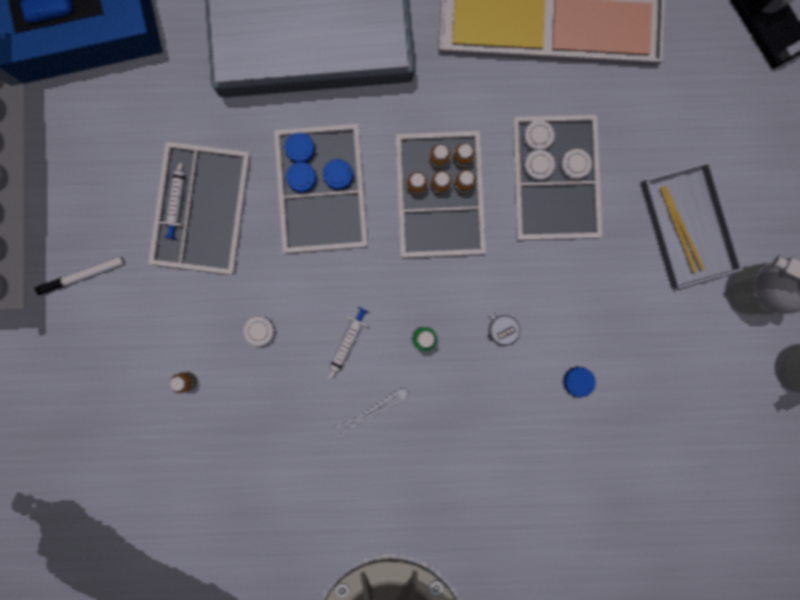

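The scene view and the top view (in the 800x600 pictures) both show all the objects. In the top view:

| Item | Pixel position (top view) |
|---|---|
| Syringe tray | (198,208) |
| Blue cap tray | (321,188) |
| Vial tray | (440,194) |
| White cap tray | (558,177) |
| Vial | (182,382) |
| White cap | (258,331) |
| Syringe | (348,342), nozzle to lower left |
| Gel bottle | (425,340) |
| Counter | (504,330) |
| Blue cap | (580,381) |

Next I'll turn these into positions using depth.

```bash
cat > vis.py <<'E'
import numpy as np, cv2
def cloud(s):
    """World points (HxWx3) of a range image; NaN where there is no reading."""
    z=s["range_z"].astype(float); v,u=np.mgrid[:z.shape[0],:z.shape[1]]
    p=np.dstack([(u-s["cx"])/s["fx"]*z,(v-s["cy"])/s["fy"]*z,z]); p[z<=0]=np.nan
    T=np.linalg.inv(s["world_to_cam"]); return p@T[:3,:3].T+T[:3,3]
def pick(P,c,r,zlo,zhi):
    m=(np.hypot(P[...,0]-c[0],P[...,1]-c[1])<r)&(P[...,2]>zlo)&(P[...,2]<zhi); return P[m]
E
python3 - <<'E'
import pickle; from vis import *
top=pickle.load(open("top0.pkl","rb")); sc=pickle.load(open("scene0.pkl","rb"))
P=cloud(top); Q=cloud(sc)
px=dict(syringe_tray=(198,208),blue_cap_tray=(321,188),vial_tray=(440,194),white_cap_tray=(558,177),vial=(182,382),white_cap=(258,331),syringe=(348,342),gel=(425,340),counter=(504,330),blue_cap=(580,381))
H=dict(vial=(.046,.07),white_cap=(.016,.03),blue_cap=(.016,.03),gel=(.07,.1),counter=(.014,.03),syringe=(.007,.025))
for n,(u,v) in px.items():
    c=P[int(v*.64),int(u*.64)]
    print(n,"rough",np.round(c,3))
    for tag,C in (("top",P),("scene",Q)):
        if "tray" in n:
            p=pick(C,c,.125,.009,.018)
            (x,y),(w,h),a=cv2.minAreaRect(p[:,:2].astype(np.float32))
            b=cv2.boxPoints(((x,y),(w,h),a)); e=[b[1]-b[0],b[2]-b[1]]; L=max(e,key=np.linalg.norm); L=L*np.sign(L[0])
            print("  ",tag,len(p),np.round([x,y],4),"size",np.round([w,h],3),"yaw",np.round(np.degrees(np.arctan2(L[1],L[0])),1))
        else:
            p=pick(C,c,.075 if n=="syringe" else .04,*H[n])
            if len(p)<5: print("  ",tag,len(p)); continue
            (x,y),(w,h),a=cv2.minAreaRect(p[:,:2].astype(np.float32))
            b=cv2.boxPoints(((x,y),(w,h),a)); e=[b[1]-b[0],b[2]-b[1]]; L=max(e,key=np.linalg.norm)
            print("  ",tag,len(p),"mid",np.round([x,y],4),"mean",np.round(p.mean(0),4),"size",np.round([w,h],3),"yaw",np.round(np.degrees(np.arctan2(L[1],L[0])),1))
    # bench check
for tag,C in (("top",P),("scene",Q)):
    b=pick(C,(.42,.03),.05,-.02,.02); print(tag,"bench z",b[:,2].mean(),b[:,2].std())
E
```

```text
syringe_tray rough [0.647 0.28  0.003]
   top 1090 [0.6451 0.2665] size [0.144 0.188] yaw -8.4
   scene 1974 [0.6413 0.2496] size [0.184 0.188] yaw -8.8
blue_cap_tray rough [0.673 0.09  0.004]
   top 1037 [0.672  0.0896] size [0.189 0.249] yaw -86.7
   scene 1677 [0.671  0.0906] size [0.189 0.248] yaw -87.1
vial_tray rough [ 0.659 -0.091  0.008]
   top 1036 [ 0.6591 -0.0912] size [0.188 0.249] yaw -89.1
   scene 1017 [ 0.6578 -0.0899] size [0.189 0.247] yaw -89.5
white_cap_tray rough [ 0.682 -0.275  0.002]
   top 984 [ 0.6804 -0.2718] size [0.242 0.188] yaw 88.8
   scene 758 [ 0.6792 -0.2749] size [0.188 0.247] yaw -89.9
vial rough [0.386 0.293 0.054]
   top 78 mid [0.3843 0.2972] mean [0.3845 0.2967 0.0565] size [0.02 0.02] yaw 25.8
   scene 130 mid [0.3842 0.3015] mean [0.3861 0.3023 0.056 ] size [0.02 0.02] yaw 45.5
white_cap rough [0.458 0.186 0.024]
   top 290 mid [0.4575 0.1855] mean [0.457  0.1849 0.0224] size [0.044 0.044] yaw -24.2
   scene 359 mid [0.4568 0.1896] mean [0.4584 0.1908 0.0219] size [0.044 0.044] yaw -35.9
syringe rough [0.439 0.054 0.021]
   top 338 mid [0.445
[... 233 characters left out ...]
8 -0.061   0.0884] size [0.022 0.022] yaw 62.1
   scene 107 mid [ 0.4398 -0.0576] mean [ 0.442  -0.0545  0.0846] size [0.024 0.022] yaw 59.7
counter rough [ 0.449 -0.18   0.023]
   top 300 mid [ 0.4492 -0.1831] mean [ 0.4493 -0.1827  0.0197] size [0.044 0.043] yaw 83.4
   scene 178 mid [ 0.4503 -0.1766] mean [ 0.4506 -0.1764  0.019 ] size [0.047 0.042] yaw 63.2
blue_cap rough [ 0.372 -0.292  0.025]
   top 299 mid [ 0.3697 -0.2939] mean [ 0.3696 -0.2934  0.0224] size [0.043 0.044] yaw -39.0
   scene 134 mid [ 0.3687 -0.2897] mean [ 0.3701 -0.2873  0.0211] size [0.042 0.043] yaw -84.4
top bench z 0.0028732866199735895 0.006386947046949292
scene bench z 0.003222497616001471 0.006492938739579686
```

```bash
python3 - <<'E'
import pickle; from vis import *
S={t:pickle.load(open(t+"0.pkl","rb")) for t in ("top","scene")}
rough=dict(syringe_tray=(.647,.28,-8),blue_cap_tray=(.675,.108,4),vial_tray=(.66,-.075,1),white_cap_tray=(.682,-.25,1))
for n in list(rough)+["syringe"]:
  for t,s in S.items():
    P=cloud(s)
    if n=="syringe": m=(P[...,2]>.007)&(P[...,2]<.03); seed=(.438,.056)
    else: m=(P[...,2]>.008)&(P[...,2]<.04); seed=rough[n][:2]
    m=cv2.morphologyEx(m.astype(np.uint8),cv2.MORPH_CLOSE,np.ones((3,3)))
    k,lab=cv2.connectedComponents(m)
    d=np.nan_to_num(np.hypot(P[...,0]-seed[0],P[...,1]-seed[1]),nan=9)
    ids=[i for i in np.unique(lab[d<(.08 if n!="syringe" else .02)]) if i]; i=max(ids,key=lambda i:(lab==i).sum())
    p=P[(lab==i)&np.isfinite(P[...,2])]; zb=np.median(pick(P,seed,.2,-.01,.006)[:,2])
    if n!="syringe": p=p[p[:,2]<.018]; p=p[p[:,2]>.009]
    (x,y),(w,h),a=cv2.minAreaRect(p[:,:2].astype(np.float32))
    b=cv2.boxPoints(((x,y),(w,h),a)); L=max([b[1]-b[0],b[2]-b[1]],key=np.linalg.norm); L=L*np.sign(L[0])
    print(n,t,len(p),np.round([x,y],4),np.round([w,h],3),"yaw",round(float(np.degrees(np.arctan2(L[1],L[0]))),1),"bench",round(float(zb),4))
    if n=="syringe":
        # blue plunger centroid gives the tail end; flange = widest section
        u=L/np.linalg.norm(L); q=(p[:,:2]-[x,y]); a_=q@u; c_=q@[-u[1],u[0]]
        for lo in np.arange(-.06,.06,.01):
            k=(a_>=lo)&(a_<lo+.01)
            if k.sum(): print("   ",round(lo,3),k.sum(),"side",np.round([c_[k].min(),c_[k].max()],3),"zmax",round(p[k,2].max(),3))
E
```

```text
syringe_tray top 1082 [0.6462 0.274 ] [0.129 0.188] yaw -8.4 bench 0.0006
syringe_tray scene 1971 [0.6454 0.2766] [0.129 0.188] yaw -8.8 bench 0.0007
blue_cap_tray top 879 [0.6721 0.0889] [0.189 0.128] yaw 3.1 bench 0.001
blue_cap_tray scene 1399 [0.671  0.0916] [0.189 0.13 ] yaw 2.9 bench 0.0007
vial_tray top 852 [ 0.6592 -0.0933] [0.189 0.129] yaw 1.0 bench 0.0009
vial_tray scene 846 [ 0.6576 -0.0902] [0.189 0.131] yaw 1.1 bench 0.0004
white_cap_tray top 912 [ 0.6807 -0.2724] [0.189 0.129] yaw 0.3 bench 0.0008
white_cap_tray scene 747 [ 0.6792 -0.2689] [0.188 0.132] yaw 0.0 bench 0.0001
syringe top 338 [0.4344 0.0505] [0.031 0.115] yaw -22.1 bench 0.0003
    -0.06 10 side [0.005 0.011] zmax 0.015
    -0.05 24 side [-0.001  0.016] zmax 0.023
    -0.04 32 side [-0.002  0.015] zmax 0.022
    -0.03 34 side [-0.003  0.014] zmax 0.021
    -0.02 31 side [-0.004  0.013] zmax 0.021
    -0.01 34 side [-0.005  0.014] zmax 0.022
    0.0 33 side [-0.006  0.012] zmax 0.021
    0.01 33 side [-0.006  0.011] zmax 0.022
    0.02 32 side [-0.007  0.01 ] zmax 0.022
    0.03 40 side [-0.016  0.016] zmax 0.022
    0.04 17 side [-0.005  0.004] zmax 0.016
    0.05 18 side [-0.01   0.006] zmax 0.019
syringe scene 334 [0.4386 0.0628] [0.034 0.114] yaw -35.9 bench -0.0
    -0.06 10 side [-0.017 -0.012] zmax 0.013
    -0.05 21 side [-0.017 -0.004] zmax 0.019
    -0.04 30 side [-0.015 -0.002] zmax 0.019
    -0.03 33 side [-0.015 -0.001] zmax 0.02
    -0.02 31 side [-0.015  0.002] zmax 0.018
    -0.01 33 side [-0.013  0.001] zmax 0.02
    0.0 31 side [-0.01   0.004] zmax 0.02
    0.01 32 side [-0.008  0.006] zmax 0.019
    0.02 32 side [-0.008  0.006] zmax 0.019
    0.03 42 side [-0.017  0.017] zmax 0.022
    0.04 19 side [-0.     0.005] zmax 0.015
    0.05 20 side [-0.001  0.011] zmax 0.019
```

```bash
cat > job.py <<'E'
from plant import arm, kin, snapshot
import numpy as np
D=np.radians
TRAY=dict(syringe=(.6458,.2753,-8.6),blue_cap=(.6716,.0902,3.0),vial=(.6584,-.0918,1.05),white_cap=(.6800,-.2707,.15))
# bay centre in tray, object xy, pick yaw (None: tray yaw), TCP height over support, release opening, expected width
OBJ=dict(vial=((-.056,0),(.3843,.2993),None,.026,.056,.030),
         white_cap=((-.049,0),(.4572,.1876),None,.020,.064,.046),
         blue_cap=((-.049,0),(.3692,-.2918),None,.020,.064,.046),
         syringe=((0,-.021),(.433,.058),-27.6,.022,.036,.018))
UP=.20
def down(yaw): f=D(90+yaw/2); return np.array([0,np.cos(f),np.sin(f),0])
def plan(n):
    bay,xy,py,h,rel,w=OBJ[n]; x,y,ty=TRAY[n]; c,s=np.cos(D(ty)),np.sin(D(ty))
    goal=(x+c*bay[0]-s*bay[1], y+s*bay[0]+c*bay[1])
    return xy,(ty if py is None else py),goal,ty,h,rel,w
def grab(n):
    xy,py,goal,ty,h,rel,w=plan(n)
    arm.reach([*xy,UP],down(py)); arm.gripper_to(.085)
    print("down stop:",arm.movel([*xy,h],v=.12,threshold=12),np.round(arm.current_ee_pos(),4))
    arm.gripper_to(0); print(n,"opening",round(arm.current_opening(),4),"want",w)
    arm.movel([*xy,UP],v=.15); print("lifted, opening",round(arm.current_opening(),4),"t",arm.current_time_s())
def place(n):
    xy,py,goal,ty,h,rel,w=plan(n); z=h+.003
    arm.reach([*goal,UP],down(ty))
    arm.movel([*goal,z+.02],v=.15)
    print("floor:",arm.movel([*goal,z-.001],v=.03,threshold=4),np.round(arm.current_ee_pos(),4),"goal",np.round([*goal,z],4),"opening",round(arm.current_opening(),4))
    arm.gripper_to(rel); arm.movel([*goal,UP],v=.15); print("done",n,"t",arm.current_time_s())
E
python3 - <<'E'
from job import *; import cv2
for n in OBJ:
    xy,py,g,ty,h,*_=plan(n)
    print(n,np.round(g,3),[None if q is None else np.round(q,2).tolist() for q in (kin.ik([*xy,UP],down(py)),kin.ik([*xy,h],down(py)),kin.ik([*g,UP],down(ty)),kin.ik([*g,h],down(ty)))])
grab("vial")
s=snapshot("scene"); cv2.imwrite("pics/v1.png",s["image"][:,:,::-1])
E
```

```text
vial [ 0.602 -0.093] [[0.5, 0.17, -0.27, 1.13, 0.0, 0.48], [0.5, 0.34, -0.52, 0.71, 0.0, 0.48], [-0.28, 0.4, 0.04, 1.22, 0.0, -0.3], [-0.28, 0.53, -0.2, 0.84, 0.0, -0.3]]
white_cap [ 0.631 -0.271] [[0.23, 0.18, -0.25, 1.14, 0.0, 0.22], [0.23, 0.36, -0.51, 0.7, 0.0, 0.22], [-0.52, 0.55, 0.29, 1.31, 0.0, -0.52], [-0.52, 0.67, 0.03, 0.93, 0.0, -0.52]]
blue_cap [0.623 0.088] [[-0.84, 0.14, -0.31, 1.13, 0.0, -0.89], [-0.84, 0.32, -0.57, 0.68, 0.0, -0.89], [0.01, 0.44, 0.1, 1.24, 0.0, -0.04], [0.01, 0.57, -0.15, 0.85, 0.0, -0.04]]
syringe [0.643 0.255] [[-0.05, 0.07, -0.38, 1.12, 0.0, 0.43], [-0.05, 0.26, -0.65, 0.66, 0.0, 0.43], [0.26, 0.56, 0.31, 1.31, 0.0, 0.41], [0.26, 0.67, 0.04, 0.94, 0.0, 0.41]]
down stop: False [0.3848 0.2996 0.0266]
vial opening 0.0286 want 0.03
lifted, opening 0.0284 t 4.875
```

View pics/v1.png

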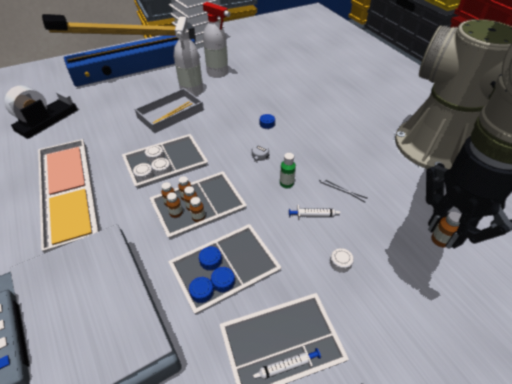

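The vial is held upright between the pads at (445,232), and nothing else has moved. Next I'll place it, then pick up the syringe.

```bash
python3 - <<'E'
from job import *; import cv2
place("vial"); print("wrist",np.round(arm.current_wrist_force(),2))
cv2.imwrite("pics/p1.png",snapshot("scene")["image"][:,:,::-1])
grab("syringe")
cv2.imwrite("pics/p2.png",snapshot("scene")["image"][:,:,::-1])
a=cv2.imread("pics/p1.png")[100:300,100:400];b=cv2.imread("pics/p2.png")[100:300,200:500]
cv2.imwrite("pics/p12.png",cv2.resize(np.hstack([a,b]),(798,266)))
E
```

```text
floor: True [ 0.602  -0.0928  0.0295] goal [ 0.6024 -0.0928  0.029 ] opening 0.0284
done vial t 10.025
wrist [ 0.26 -0.38  0.19]
down stop: False [0.4335 0.058  0.0225]
syringe opening 0.016 want 0.018
lifted, opening 0.0154 t 14.9833
```

View pics/p12.png

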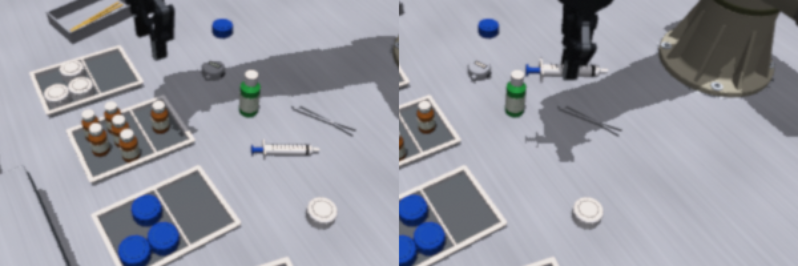

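The left crop shows the vial upright in the near bay at (160,115). The right crop shows the syringe held level across the barrel at (570,70), with the counter and gel bottle untouched. Next I'll place the syringe, then do the white cap.

```bash
python3 - <<'E'
from job import *; import cv2
place("syringe")
grab("white_cap")
cv2.imwrite("pics/p3.png",snapshot("scene")["image"][:,:,::-1])
E
```

```text
floor: True [0.6422 0.2545 0.0254] goal [0.6427 0.2545 0.025 ] opening 0.0154
done syringe t 19.6
down stop: False [0.4578 0.1878 0.0206]
white_cap opening 0.043 want 0.046
lifted, opening 0.0431 t 24.4167
```

View pics/p3.png

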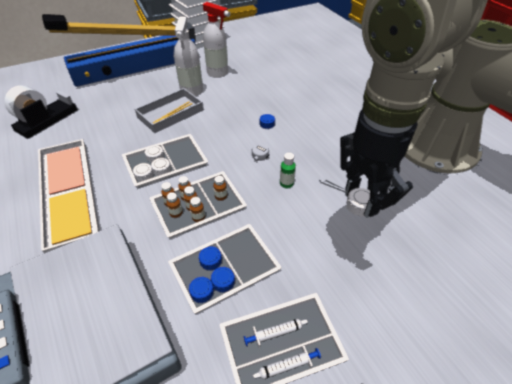

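The syringe lies lengthwise in the wide lane at (275,332), and the white cap is held level at (360,198). Next I'll place it, then do the blue cap.

```bash
python3 - <<'E'
from job import *; import cv2
place("white_cap")
grab("blue_cap")
cv2.imwrite("pics/p4.png",snapshot("scene")["image"][:,:,::-1])
E
```

```text
floor: True [ 0.6306 -0.2707  0.0239] goal [ 0.631  -0.2708  0.023 ] opening 0.043
done white_cap t 29.725
down stop: False [ 0.3696 -0.2922  0.0206]
blue_cap opening 0.0429 want 0.046
lifted, opening 0.0427 t 34.5833
```

View pics/p4.png

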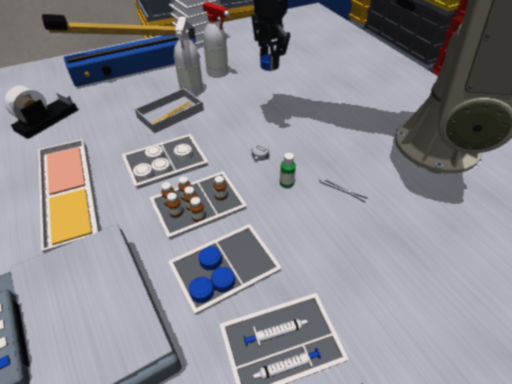

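The white cap is flat in its bay at (183,149), and the blue cap is held at (268,62). I'll place the blue cap, then move the arm clear for a measured final check.

```bash
python3 - <<'E'
from job import *; from vis import *; import pickle
place("blue_cap")
arm.set_joints([1.023,.313,.046,1.304,0,1.431]); arm.hold(.5)
S={t:snapshot(t) for t in ("top","scene")}; S0={t:pickle.load(open(t+"0.pkl","rb")) for t in S}
cv2.imwrite("pics/f.png",cv2.resize(S["top"]["image"][:,:,::-1],(800,600),interpolation=cv2.INTER_CUBIC))
print("wrist",np.round(arm.current_wrist_force(),2),"t",arm.current_time_s())
Z=dict(vial=(.05,.08),white_cap=(.018,.04),blue_cap=(.018,.04),syringe=(.011,.04))
for n in OBJ:
    x,y,ty=TRAY[n]; c,s=np.cos(D(ty)),np.sin(D(ty)); g=plan(n)[2]
    for t in S:
        p=pick(cloud(S[t]),g,.07 if n=="syringe" else .035,*Z[n]); q=(p[:,:2]-[x,y])@np.array([[c,-s],[s,c]])
        if n=="syringe": k=q[:,1]<.012; p,q=p[k],q[k]
        m=(q.max(0)+q.min(0))/2; A=np.c_[p[:,:2],np.ones(len(p))]; f=np.linalg.lstsq(A,p[:,2],rcond=None)[0]
        print(n,t,"tray xy",np.round(m,4),"span",np.round(np.ptp(q,axis=0),3),"top z",round(np.median(p[:,2]),4),"tilt",round(float(np.hypot(*f[:2])),3))
for n,c,zl in (("gel",(.44,-.06),(.07,.1)),("counter",(.45,-.18),(.014,.03))):
    for t in S:
        a,b=[pick(cloud(X[t]),c,.04,*zl) for X in (S0,S)]; print(n,t,"shift mm",np.round(1e3*(b.mean(0)-a.mean(0)),1))
E
```

```text
floor: True [0.6223 0.0876 0.0238] goal [0.6227 0.0876 0.023 ] opening 0.0426
done blue_cap t 39.7917
wrist [0.04 0.79 0.01] t 42.5167
vial top tray xy [-0.0586  0.0006] span [0.021 0.02 ] top z 0.0607 tilt 0.179
vial scene tray xy [-0.0573  0.0037] span [0.019 0.02 ] top z 0.0597 tilt 0.304
white_cap top tray xy [-0.0495  0.0001] span [0.043 0.043] top z 0.0256 tilt 0.026
white_cap scene tray xy [-0.0507  0.0038] span [0.044 0.045] top z 0.0246 tilt 0.063
blue_cap top tray xy [-0.0501 -0.0014] span [0.045 0.045] top z 0.0254 tilt 0.011
blue_cap scene tray xy [-0.0496  0.0033] span [0.044 0.045] top z 0.025 tilt 0.051
syringe top tray xy [ 0.0017 -0.0359] span [0.12 0.06] top z 0.0173 tilt 0.11
syringe scene tray xy [ 0.0006 -0.0331] span [0.119 0.061] top z 0.0166 tilt 0.095
gel top shift mm [0.4 0.  0.5]
gel scene shift mm [ 0.2  0.2 -0.1]
counter top shift mm [ 0.2 -0.  -0.1]
counter scene shift mm [0.3 0.3 0. ]
```

View pics/f.png

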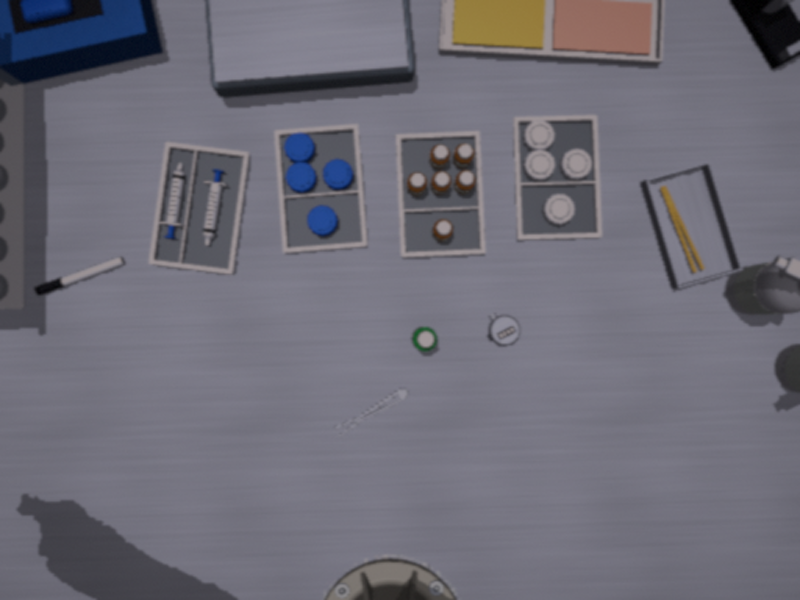

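The top view shows each piece in its own bay: syringe (213,208), blue cap (322,220), vial (443,229) and white cap (559,209). The counter and gel bottle haven't moved. The vial's tilt fit includes points on the side of the crimp, so it doesn't tell us much. Its top at 60–61 mm matches an upright vial standing on the floor. I'm handing the job in.

```bash
python3 -c "
from plant import arm
arm.close_job(); print(arm.current_time_s())"
```

```text
the job is handed in; nothing more can be done
the job is handed in; nothing more can be done
```

The vial, syringe, white cap and blue cap are each set down in the empty bay of their own kind's tray. I handed the job in soon after 42.5 s on the robot's clock; it reports no verdict.

**Final checks (both cameras):**
- **Caps:** both are within about 4 mm of their bay centres. Their tops are at about 25 mm, as expected on the tray floor, and they lie flat within about 0.06 rad.
- **Vial:** it is within about 4 mm of the bay centre, with its top at 60–61 mm, as expected if upright on the floor.
- **Syringe:** it lies lengthwise in the wide lane, about 1° off the tray axis as judged by eye from the top picture. It was set down on the floor at the lane centre.
- **Counter and gel bottle:** neither shifted by more than 0.5 mm.

**Checks that failed or disagreed:**
- The two cameras differ by 3–5 mm in world y, so I used averages of the two, well within the tolerances.
- The vial's tilt fit read 0.18–0.30 rad, above the 0.12 rad limit. I judged it invalid because it included points on the side of the crimp, and relied on the top height and the picture instead.
- The syringe's position and tilt fit picked up points from the tray wall (60 mm wide, tilt about 0.1 rad). I relied on the placing contact and the picture for it.

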